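Tip the agar dish on the tilting stage to its set mark

ROBOT

A 6-joint arm with a two-finger parallel gripper is mounted at the origin on the work surface. World frame = base frame: x ahead of the robot, y to its left, z up, the work surface at z = 0. Lengths are in m, angles in degrees, forces in N, time in s.
With the tool pointing down it reaches from about 0.375 to 0.9 m from the base axis. Payload 3.1 kg.
Tool frame: the origin (TCP) lies on the centre line of the jaws, within the pads' length; the fingertips stand 25 mm ahead of it and the grasp point (between the pads) lies 6 mm ahead of it; z points along the fingers, y is the line along which they close (so a half turn about z gives the same grasp; the last joint's range is limited). The gripper opens to 87 mm and grips with 3 to 60 N. Pads are 19 mm wide; open, the fingers measure 117 mm over their backs; the gripper's body (75 mm by 190 mm) begins 51 mm behind the grasp point.
Start: joints at [65.747, 30.224, 82.088, -0, 67.689, -10.227], TCP at [0.151, 0.606, 0.248] pointing down, gripper open.
Joint ranges: [-176.69, 176.69], [-43.24, 126.21], [12.49, 139.97], [-82, 262], [0, 151.66], [-163.58, 163.58]. Speed limits (degrees/s): [159.86, 159.86, 180, 180, 180, 180].

INTERFACE

Orientations are given as a 3x3 rotation matrix whose columns are the frame's x, y, z axes.
In Python, from rig import * gives the robot as it stands.
- The arm moves only by the tool step_arm, never from a script. Its argument "steps" is a list of rows, each a list of 7 numbers: the shift along the tool's x, y, z normalised to -1 to 1, where 1 is 0.3 m, then the turn, a rotation vector about the tool's x, y, z normalised to -1 to 1, where 1 is 45 degrees, then the gripper's target within -1 to 1 (shut at 1, half-way at 0, fully open at -1). A call has 1 to 8 rows; each row is the pose to reach, as a shift and turn from the pose commanded when the call began, along the tool's axes at that moment; what a row does not reach only later rows make up. A row lasts 1/12 s, in which the tool goes at most 41.7 mm and 7.16 degrees, less where a joint would pass 70% of its speed; a pose out of reach is approached as far as the arm can. A call with a number of a shift or a turn outside -1 to 1 is refused whole. A call with a gripper value outside its range is refused whole. The fingers move at their own pace and stop on an object; the grip force is fixed at half the most. Time passes only in rows, so rows that repeat a pose let the fingers close. It gives the time, the measured TCP pose, the force, the opening and the grip force at its end, in the units of the state.
- read_state(): the state, without advancing time (a new reading comes with each control period).
- capture(name): name is "side" or "top" or "wrist"; returns a dict with "image" (384x512x3 uint8, red, green, blue), "vertical_fov" (degrees; the focal length in pixels is half the picture's height over the tangent of half this angle, whatever the lens; pixels are square), "cx", "cy" (the principal point, pixels), "world_from_camera" (4x4, takes a point from camera to world coordinates); the wrist camera has in their place "T_tool_cam" (4x4, takes a point from camera to tool coordinates, whose origin is the TCP and whose axes are the flange's). Camera axes: x right, y down, z forward; pixel columns grow to the right and rows downward; lengths in m; the calibration is good to about 2 mm. The wrist camera is an equidistant fisheye: a pixel r from the principal point sees the ray r / f radians off the axis. A picture is of the moment at which its call begins: read the wrist's pose just before it. There is no depth.
- hand_in(): hands the job in; it is judged then, once.
The state is a dict: "time_s": time; "joint_positions": joint angles; "qvel": joint speeds; "tau": joint torques, N m; "position": TCP position; "tcp_rot": TCP orientation; "force": force on the tool from outside, world axes, zero at the start; "moment": the same for the moment, N m; "opening": opening from 0.0 (shut) to 1.0 (fully open); "grasp_force": force on a finger pad.
Only numpy, scipy, OpenCV 4.12 (cv2) and the standard library are available. Lean on these libraries where they do the work, as an engineer would, in place of code of your own. Each camera call takes 0.05 s, during which the arm holds its last target. There are 200 camera calls.

TASK

Tilt the agar dish for a look at its colonies: with closed fingertips gently press down the round rubber pad at the sprung corner of the dish stage until the stage's pointer is level with the sliding index on the scale, without going clearly past it, and keep it there for two seconds. Then let the plate spring back level and move clear. Pick nothing up: the dish stays in its seat, the index stays where it is set, and the burner, loop stand, stacked dishes and bottle stay put.

Things in the scene. Friction and masses are not known exactly. Their poses are not given: they have to be found in the camera images.
- stage: Fixed dish tilting stage on the bench, variously yawed: dark base 220 x 210 x 12 mm, origin under its centre, z up. Its y is the plate's hinge line, its -x points to the sprung corner with the pad. On it: two hinge posts 88 mm high at y = +-99 mm, and an upright white scale plate at x = -116, y = 68 to 118 mm, 95 mm high.
- tilt_plate (a joint): Tilt, rad, of the square aluminium plate (155 x 155 x 6 mm, set cornerwise, hinge line through its centre 78 mm above the bench): 0 = level, its rest on a stop; grows as the sprung corner goes down; stop at 0.40. A spring returns it to 0: at the pad about 3.7 N to start, 9 N at 0.3 rad.
- press_pad (a point): Top centre of the round dark rubber pad to press, 28 mm in diameter and slightly domed, on the plate at the sprung corner, 95 mm from the hinge line; 87 mm above the bench when level. It moves with the plate: the corner sinks by 95 mm x sin(tilt) and shifts less than 6 mm horizontally.
- pointer_tip (a point): Tip of the dark pointer needle that sticks out sideways (stage +y) from the sprung corner of the plate, 91 mm from the pad. It is 78 mm above the bench when level and sinks by as much as the pad does: 95 mm x sin(tilt).
- index_tip (a point): Tip of the dark sliding index, a 12 mm clip with a cone pointing back at the needle, on the outer edge of the scale plate. It is set 49 to 67 mm above the bench, held by friction, and must not be shifted. The pointer is level with it when both tips are at the same height.
- dish_seat (a point): Centre of the dish seat on the top face of the tilting plate, on the hinge line's middle; four 10 mm high black lugs stand round the dish there. z is normal to the plate.
- dish_center (a point): Centre of the loose, closed Petri dish of agar (90 mm across, 15 mm high, about 45 g) that lies in the seat, 7.5 mm above the seat point.
- loop_stand_mid (a point): Bystander: grey inoculating-loop stand, foot 70 x 110 mm, block 58 mm high, two upright black handles up to 148 mm and a wire up to 165 mm. Point 33 mm above the bench, at its middle.
- burner_mid (a point): Bystander: steel box-shaped safety burner 100 x 85 mm, 77 mm high with its brass collar, two knobs on one side. Point 26 mm above the bench, at its middle.
- dish_stack_mid (a point): Bystander: stack of three spare Petri dishes, 90 mm across, 45 mm high, that move as one. Point at its centre, half-way up.
- bottle_mid (a point): Bystander: closed glass bottle with blue cap, 76 mm across, 150 mm high. Point at its centre, half-way up.
Not all that is in view belongs to the job. Of the things like the part that bears dish_center, leave any that is green; of the rest the larger one is meant.

How it is judged (in metres and radians):
On the way:
1. the fingers press the stage and the pointer stays level with the index, within 3 mm, for 1.5 s (z of pointer_tip in the frame of index_tip between -0.003 and 0.003 m and contact force between the fingers and stage above 0.5 N), for 1.5 s.
At the end, for the whole second after the job is handed in: The plate is back level (tilt below 0.02 rad) and at rest, the dish lies in its seat (its centre within 12 mm of the seat point, 7.5 mm when seated), the index is within 3 mm of its setting and the four bystanders are within 15 mm of where they stood (value of joint tilt_plate below 0.02 rad and velocity of joint tilt_plate below 0.05 rad/s and distance between dish_center and dish_seat below 0.012 m and distance of index_tip from where it was at the start of the episode below 0.003 m and distance of each of loop_stand_mid, burner_mid, dish_stack_mid, bottle_mid from where it was at the start of the episode below 0.015 m); the robot touches nothing.
It fails at once if the pointer is pressed more than 8 mm past the index (z of pointer_tip in the frame of index_tip below -0.008 m).
It fails at once if the index is shifted by more than 3 mm (distance of index_tip from where it was at the start of the episode above 0.003 m).
It fails at once if the dish is lifted or knocked out of its seat (distance between dish_center and dish_seat above 0.015 m).
It fails at once if a bystander is moved by more than 15 mm or lifted (distance of any of loop_stand_mid, burner_mid, dish_stack_mid, bottle_mid from where it was at the start of the episode above 0.015 m).
It fails at once if the stage is struck with more than 25 N (contact force between the fingers and stage above 25 N).
It also fails if it takes over 45 s, if anything falls off the work surface, if the arm or the gripper's body presses on something with over 40 N, if the wrist force passes 120 N, or if a joint passes its speed limit or range.

## Working session

There is one attempt and no reset: what is moved stays moved. The work goes in short steps, Python scripts to look and compute and a tool call to move; the robot and the scene stay as the last step left them, time stands still between calls to the robot, and variables do not carry over. Pictures are saved under pics/ and viewed, at most 10 in all, crops included, and the job is handed in when it is done.

Besides the shell and the picture viewer there is one more tool, called after "Request:" by a JSON object that holds its "name" and its "arguments", one argument or row to a line. step_arm: Moves the arm, as the interface text tells. Scaled input: -1 to 1 covers 0.3 m each way for a shift and 45 degrees each way for a turn. Its arguments: {"type":"object","properties":{"steps":{"type":"array"}},"required":["steps"]}

```bash
mkdir -p pics; ls; python3 - <<'E'
from rig import *
import cv2,numpy as np,pickle
s=read_state();print(s)
d={}
for n in("side","top","wrist"):
    c=capture(n);d[n]=c
    print(n,c["vertical_fov"],c["cx"],c["cy"],c.get("world_from_camera",c.get("T_tool_cam")))
pickle.dump((s,d),open("c0.pkl","wb"))
st=np.vstack([np.hstack([d["side"]["image"]])])
cv2.imwrite("pics/side0.png",cv2.resize(d["side"]["image"],(800,600),interpolation=cv2.INTER_CUBIC)[...,::-1])
cv2.imwrite("pics/top0.png",cv2.resize(d["top"]["image"],(800,600),interpolation=cv2.INTER_CUBIC)[...,::-1])
E
```

```text
pics
{'time_s': 0.0, 'joint_positions': array([ 6.57464807e+01,  3.02791081e+01,  8.21559150e+01, -7.99997094e-04,
        6.76890641e+01, -1.02274941e+01]), 'qvel': array([ 0.01055626, -0.03661609,  0.13062993, -0.01243495, -0.0548494 ,
       -0.0337797 ]), 'tau': array([-9.26397297e-04, -4.40038776e+01, -1.76596874e+01,  6.34337962e-02,
        5.81251353e-02, -1.36738199e-04]), 'position': array([0.15117174, 0.60574599, 0.24657267]), 'tcp_rot': array([[-9.70186864e-01,  2.42356512e-01, -8.77849487e-04],
       [ 2.42357817e-01,  9.70184915e-01, -1.97988019e-03],
       [ 3.71839471e-04, -2.13360744e-03, -9.99997655e-01]]), 'force': array([0.66322559, 0.3537024 , 0.21820051]), 'moment': array([ 0.03834921,  0.00081061, -0.00814722]), 'grasp_force': 0.0, 'opening': 0.998584809981204}
side 55.903655799588726 256.46026293316896 192.42221745446335 [[-0.9305103  -0.26307838  0.25483396  0.32423845]
 [-0.36576825  0.631201   -0.68395824  0.61783634]
 [ 0.01908318 -0.72964036 -0.68356475  0.68401482]
 [ 0.          0.          0.          1.        ]]
top 50.538807631214226 256.67426185485397 196.1043889537178 [[-0.07173417 -0.96882472  0.23713472  0.3233759 ]
 [-0.99742305  0.06996546 -0.01587723  0.01965572]
 [-0.00120898 -0.23766258 -0.97134702  1.14950523]
 [ 0.          0.          0.          1.        ]]
wrist 65.70646984690485 251.87120598726585 190.16294009372342 [[ 2.44238994e-05 -9.59344502e-01 -2.82237712e-01  7.83692086e-02]
 [ 9.99999917e-01 -9.10492530e-05  3.96019005e-04 -1.08367434e-03]
 [-4.05616188e-04 -2.82237698e-01  9.59344421e-01 -1.36718554e-01]
 [ 0.00000000e+00  0.00000000e+00  0.00000000e+00  1.00000000e+00]]
```

View pics/side0.png

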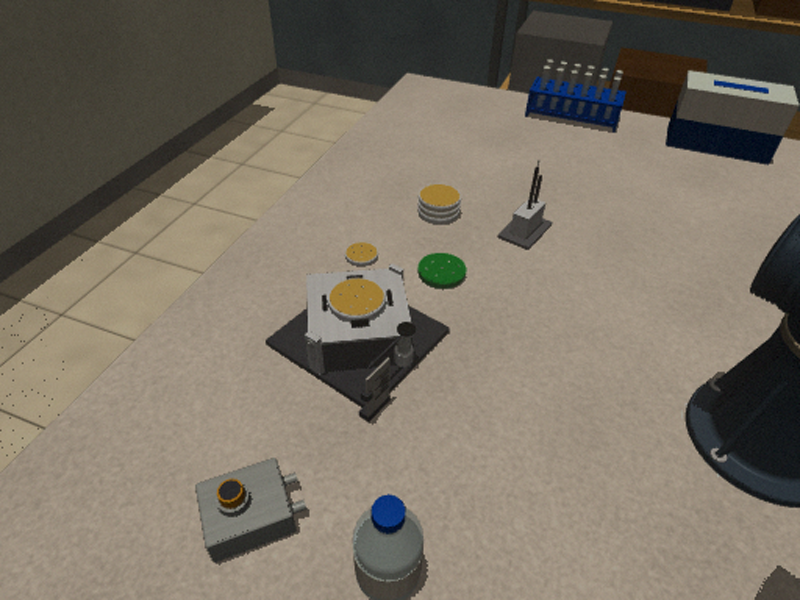

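View pics/top0.png

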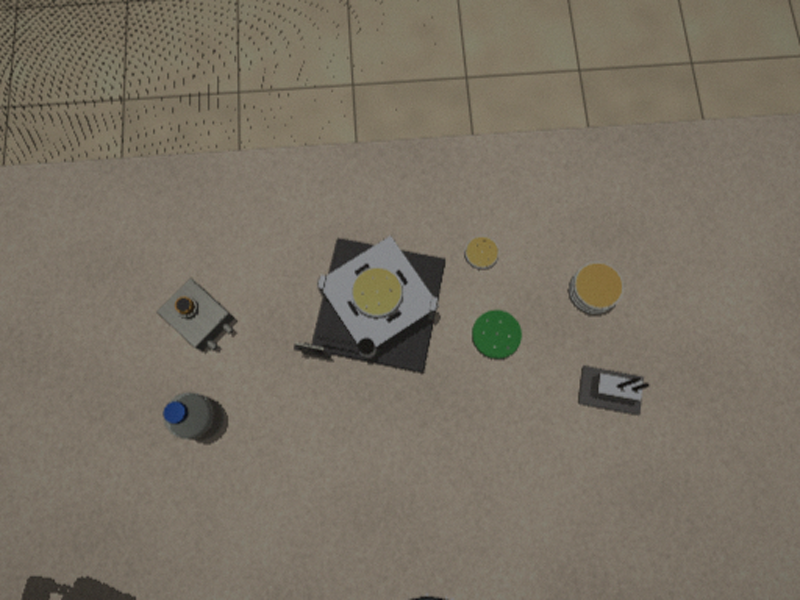

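Candidates for the dish: yellow dish on the stage (top 377,292; side 357,297), small yellow dish (top 481,253; side 362,253) and green dish (top 497,334; side 442,270). The yellow stack at top 598,288 is a bystander. I choose the large yellow one on the stage. Its pad is at top 366,346 / side 405,328, and the scale and index are at top ~310,350 / side ~375,395.

```bash
cat > h.py <<'E'
import numpy as np,cv2,pickle
from scipy.spatial.transform import Rotation as R
def ray(c,uv,s=None):
    f=192/np.tan(np.radians(c["vertical_fov"]/2)); d=np.array([uv[0]-c["cx"],uv[1]-c["cy"]])
    if "T_tool_cam" in c:
        r=np.hypot(*d); t=r/f; v=np.r_[d/max(r,1e-9)*np.sin(t),np.cos(t)]
        T=np.eye(4);T[:3,:3]=s["tcp_rot"];T[:3,3]=s["position"];T=T@c["T_tool_cam"]
    else: v=np.r_[d/f,1]; T=c["world_from_camera"]
    v=T[:3,:3]@v; return T[:3,3],v/np.linalg.norm(v)
def proj(c,p,s=None):
    f=192/np.tan(np.radians(c["vertical_fov"]/2))
    if "T_tool_cam" in c:
        T=np.eye(4);T[:3,:3]=s["tcp_rot"];T[:3,3]=s["position"];T=T@c["T_tool_cam"]
    else: T=c["world_from_camera"]
    q=np.linalg.inv(T)@np.r_[p,1]; q=q[:3]
    if "T_tool_cam" in c:
        r=np.hypot(q[0],q[1]);k=f*np.arctan2(r,q[2])/r; return np.array([c["cx"]+k*q[0],c["cy"]+k*q[1]])
    return np.array([c["cx"]+f*q[0]/q[2],c["cy"]+f*q[1]/q[2]])
def onz(c,uv,z,s=None):
    o,v=ray(c,uv,s); return o+v*(z-o[2])/v[2]
def tri(rs):
    A=0;b=0
    for o,v in rs:
        M=np.eye(3)-np.outer(v,v);A=A+M;b=b+M@o
    p=np.linalg.solve(A,b); return p,[np.linalg.norm((np.eye(3)-np.outer(v,v))@(p-o)) for o,v in rs]
E
python3 - <<'E'
from h import *
s,d=pickle.load(open("c0.pkl","rb"))
t=d["top"];k=.64
P=lambda u,v,z:onz(t,(u*k,v*k),z).round(4)
print("pad",P(366,346,.087),onz(d["side"],(405*k,328*k),.087).round(4))
print("dish",P(377,292,.096),onz(d["side"],(357*k,297*k),.096).round(4))
for c in((339,239),(445,258),(424,372)):print(P(*c,.012))
print("small",P(481,253,.01))
for n,b in(("side",(150,160,310,280)),("top",(180,140,300,250))):
    x0,y0,x1,y1=b
    im=d[n]["image"][y0:y1,x0:x1]
    cv2.imwrite(f"pics/{n}1.png",cv2.resize(im,None,fx=4.5,fy=4.5,interpolation=cv2.INTER_CUBIC)[...,::-1])
E
```

```text
pad [0.5181 0.0665 0.087 ] [0.5195 0.0727 0.087 ]
dish [0.6089 0.0418 0.096 ] [0.6082 0.0476 0.096 ]
[0.7405 0.1087 0.012 ]
[ 0.6885 -0.0879  0.012 ]
[ 0.4771 -0.0314  0.012 ]
small [ 0.6941 -0.1567  0.01  ]
```

View pics/side1.png

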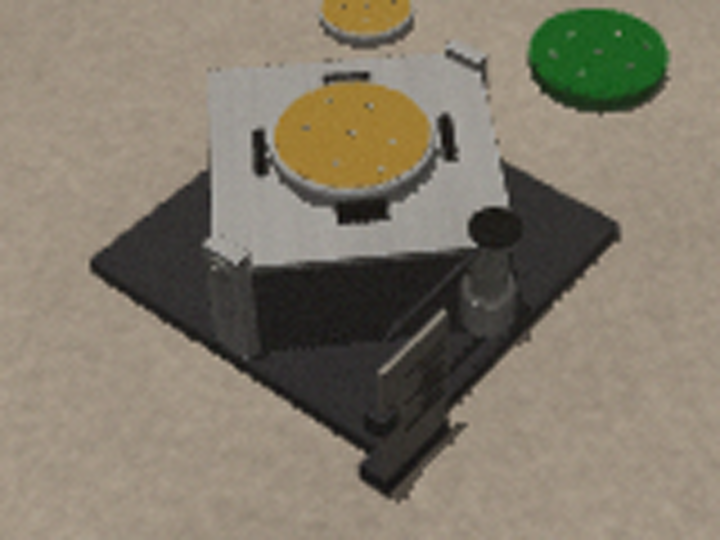

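The crop confirms it: the dark pad is at crop (495,228) on the corner of the plate carrying the large yellow dish. The needle tip is near (390,338) and the index near (382,415) on the scale's outer edge. Next I plan a closer oblique wrist view.

```bash
cat >> h.py <<'E'
def pose(z,x):  # rotation from tool z and approx x
    z=np.array(z,float);z/=np.linalg.norm(z);x=np.array(x,float);x-=z*(z@x);x/=np.linalg.norm(x)
    return np.stack([x,np.cross(z,x),z],1)
def rel(s,p,Rt):
    R0=s["tcp_rot"];d=R0.T@(np.array(p)-s["position"])/.3
    r=R.from_matrix(R0.T@Rt).as_rotvec(degrees=True)/45
    return np.r_[d,r].round(3)
def view(O,az,a,dist,c):  # camera looking along azimuth az, tool tilt a from vertical, O at axis
    h=np.r_[np.cos(np.radians(az)),np.sin(np.radians(az)),0];Z=np.r_[0,0,1.];a=np.radians(a)
    Rt=pose(h*np.sin(a)-Z*np.cos(a),-h*np.cos(a)-Z*np.sin(a))
    T=c["T_tool_cam"]; cam=np.array(O)-dist*(Rt@T[:3,2]); return cam-Rt@T[:3,3],Rt
E
python3 - <<'E'
from h import *
s,d=pickle.load(open("c0.pkl","rb"))
t=d["top"];k=.64
print("bottle cap",onz(t,(176*k,412*k),.15),"burner",onz(t,(197*k,315*k),.05))
for az in(-45,-30,0):
  p,Rt=view((.525,.17,.07),az,30,.3,d["wrist"])
  print(az,p.round(3),"tip",(p+.025*Rt[:,2]).round(3),rel(s,p,Rt))
E
```

```text
bottle cap [0.42385763 0.36484372 0.15      ] burner [0.60224105 0.36425244 0.05      ]
-45 [0.468 0.228 0.198] tip [0.477 0.219 0.176] [-1.331 -0.965  0.164  0.177 -0.65   0.673]
-30 [0.455 0.211 0.198] tip [0.466 0.205 0.176] [-1.302 -1.029  0.165  0.09  -0.662  0.348]
0 [0.444 0.171 0.198] tip [0.456 0.171 0.176] [-1.298 -1.169  0.165 -0.084 -0.664 -0.304]
```

Request:
{"name": "step_arm", "arguments": {
  "steps": [
    [-0.7, -0.55, 0, 0, 0, 0.2, 1],
    [-0.7, -0.55, 0, 0, 0, 0.2, 1],
    [-0.7, -0.55, 0, 0, 0, 0.2, 1],
    [-0.7, -0.55, 0, 0, 0, 0.2, 1],
    [-0.7, -0.55, 0, 0, 0, 0.2, 1],
    [-0.7, -0.55, 0, 0, 0, 0.2, 1],
    [-0.7, -0.55, 0, 0, 0, 0.2, 1],
    [-0.7, -0.55, 0, 0, 0, 0.2, 1]
  ]
}}

```text
time_s: 0.82
position: [0.3174, 0.3925, 0.2474]
tcp_rot: [[-0.918, 0.396, 0.0], [0.396, 0.918, -0.001], [-0.001, -0.001, -1.0]]
force: [0.1, -0.3, 0.6]
opening: 0.478
grasp_force: 0.0
```

```bash
python3 - <<'E'
from h import *
from rig import *
s=read_state();_,d=pickle.load(open("c0.pkl","rb"))
for az in(-45,-30):
  p,Rt=view((.525,.17,.07),az,30,.3,d["wrist"]);print(az,rel(s,p,Rt),s["position"])
E
```

```text
-45 [-0.679 -0.304  0.167  0.125 -0.657  0.471] [0.31735293 0.39247182 0.24740772]
-30 [-0.661 -0.372  0.167  0.037 -0.665  0.146] [0.31735293 0.39247182 0.24740772]
```

Request:
{"name": "step_arm", "arguments": {
  "steps": [
    [-0.68, -0.3, 0.1, 0.12, -0.65, 0.47, 1],
    [-0.68, -0.3, 0.1, 0.12, -0.65, 0.47, 1],
    [-0.68, -0.3, 0.1, 0.12, -0.65, 0.47, 1],
    [-0.68, -0.3, 0.1, 0.12, -0.65, 0.47, 1],
    [-0.68, -0.3, 0.15, 0.12, -0.65, 0.47, 1],
    [-0.68, -0.3, 0.17, 0.12, -0.65, 0.47, 1],
    [-0.68, -0.3, 0.17, 0.12, -0.65, 0.47, 1],
    [-0.68, -0.3, 0.17, 0.12, -0.65, 0.47, 1]
  ]
}}

```text
time_s: 1.48
position: [0.4672, 0.2328, 0.1954]
tcp_rot: [[-0.619, 0.703, 0.351], [0.612, 0.711, -0.345], [-0.492, 0.001, -0.871]]
force: [-0.1, 0.7, 0.3]
opening: 0.008
grasp_force: 0.0
```

```bash
python3 - <<'E'
from h import *
from rig import *
s=read_state();c=capture("wrist");pickle.dump((s,c),open("w1.pkl","wb"));print(s["position"],s["qvel"].round(2))
cv2.imwrite("pics/w1.png",cv2.resize(c["image"],(800,600),interpolation=cv2.INTER_CUBIC)[...,::-1])
for az in(-90,0):
  p,Rt=view((.525,.17,.07),az,30,.3,c);print(az,rel(s,p,Rt),p)
E
```

```text
[0.46721845 0.23283227 0.19542569] [ 1.27 -1.96 -0.69  0.47  0.17 -0.2 ]
-90 [-0.087  0.182  0.041  0.501 -0.011  0.874] [0.52621647 0.25135075 0.19758336]
0 [-0.081 -0.201  0.037 -0.491 -0.01  -0.862] [0.44364925 0.17121647 0.19758336]
```

View pics/w1.png

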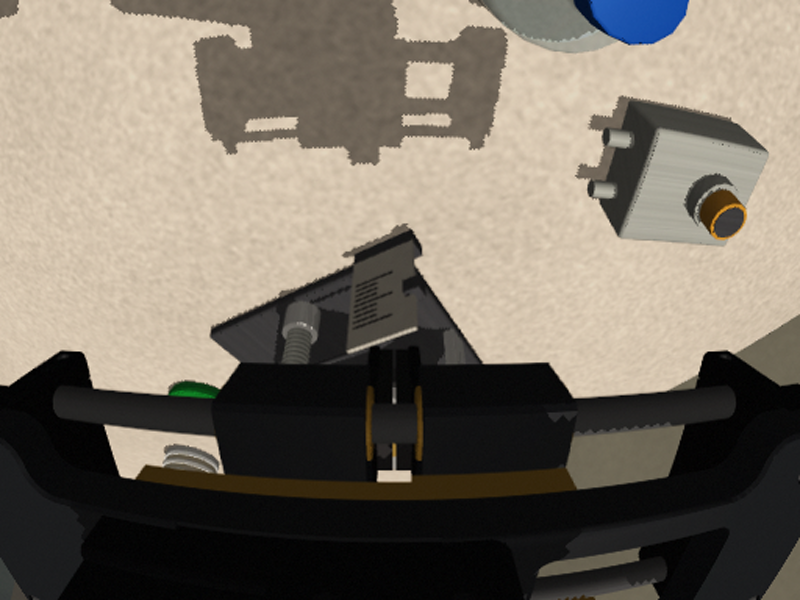

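The picture is upside down (far is at the bottom). The scale plate is at (385,295) with the clip at (412,285) on its outer edge, and the burner and bottle are at the upper right. The fingers hide the needle, so I'll take a second view from the stage's +y side.

```bash
python3 - <<'E'
from h import *
s,c=pickle.load(open("w1.pkl","rb"))
for az,a,dist in((-80,35,.33),(-70,35,.33)):
  p,Rt=view((.525,.135,.06),az,a,dist,c);print(az,a,rel(s,p,Rt),p,p+.025*Rt[:,2])
E
```

```text
-80 35 [-0.053  0.13   0.017  0.42  -0.119  0.664] [0.50613633 0.24906291 0.198725  ] [0.50862634 0.23494134 0.1782462 ]
-70 35 [-0.023  0.072  0.     0.302 -0.121  0.476] [0.4866161  0.24405439 0.198725  ] [0.49152046 0.23057975 0.1782462 ]
```

Request:
{"name": "step_arm", "arguments": {
  "steps": [
    [-0.05, 0.13, 0.02, 0.42, -0.12, 0.66, 1],
    [-0.05, 0.13, 0.02, 0.42, -0.12, 0.66, 1],
    [-0.05, 0.13, 0.02, 0.42, -0.12, 0.66, 1],
    [-0.05, 0.13, 0.02, 0.42, -0.12, 0.66, 1],
    [-0.05, 0.13, 0.02, 0.42, -0.12, 0.66, 1],
    [-0.05, 0.13, 0.02, 0.42, -0.12, 0.66, 1],
    [-0.05, 0.13, 0.02, 0.42, -0.12, 0.66, 1],
    [-0.05, 0.13, 0.02, 0.42, -0.12, 0.66, 1]
  ]
}}

```text
time_s: 2.2
position: [0.5057, 0.2499, 0.1993]
tcp_rot: [[-0.147, 0.984, 0.104], [0.806, 0.18, -0.564], [-0.574, 0.001, -0.819]]
force: [0.0, 0.4, 1.0]
opening: 0.002
grasp_force: 0.0
```

```bash
python3 - <<'E'
from h import *
from rig import *
s=read_state();c=capture("wrist");pickle.dump((s,c),open("w2.pkl","wb"));print(s["position"],s["qvel"].round(2))
s1,c1=pickle.load(open("w1.pkl","rb"))
u,v=proj(c,(.525,.17,.07),s);print(u,v)
f=lambda im,x,y:cv2.resize(im[y:y+100,x:x+130][::-1,::-1],None,fx=6,fy=6,interpolation=cv2.INTER_CUBIC)
x,y=int(u)-65,max(0,int(v)-50);print(x,y)
cv2.imwrite("pics/w2.png",f(c["image"],x,y)[...,::-1])
E
```

```text
[0.50567236 0.24985709 0.19932456] [-0.42 -0.22  0.92 -0.1   0.18  0.37]
257.3611922342251 176.0222226699718
192 126
```

View pics/w2.png

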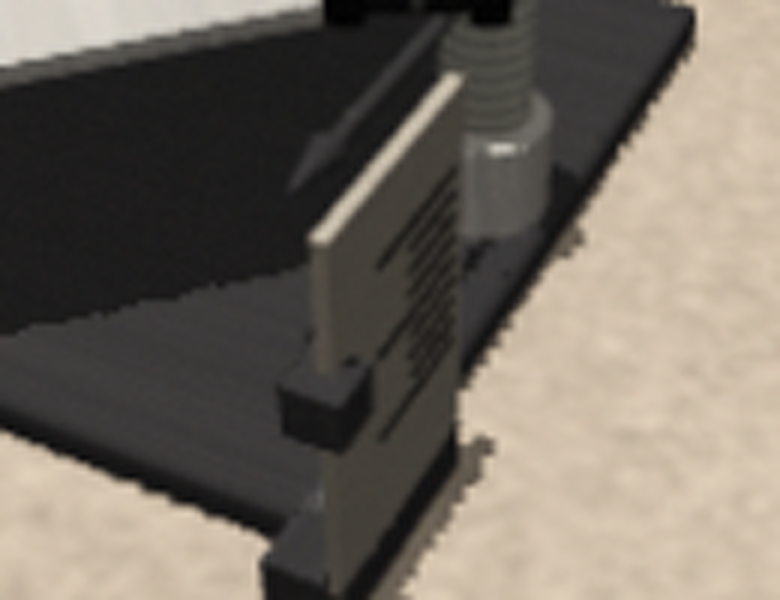

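Flipped crop: needle tip at crop (290,190), clip body around (325,405), scale top outer corner at (322,240); the cone is hidden behind the clip. A view from behind the scale should show the cone.

```bash
python3 - <<'E'
from h import *
s,c=pickle.load(open("w2.pkl","rb"));print(s["joint_positions"].round(1))
for az,a,dist in((-120,45,.30),):
  p,Rt=view((.53,.135,.05),az,a,dist,c);print(az,a,rel(s,p,Rt),p,p+.025*Rt[:,2],proj(c,(.525,.17,.07),dict(position=p,tcp_rot=Rt)))
E
```

```text
[ 30.4  37.3  86.7 -34.4  72.9  35.4]
-120 45 [ 0.002  0.256  0.192  0.579 -0.213  0.688] [0.58699326 0.2316822  0.15193124] [0.57815443 0.21637289 0.13425357] [227.4867818  194.89252964]
```

Request:
{"name": "step_arm", "arguments": {
  "steps": [
    [0, 0.25, 0.1, 0.58, -0.21, 0.69, 1],
    [0, 0.25, 0.1, 0.58, -0.21, 0.69, 1],
    [0, 0.25, 0.1, 0.58, -0.21, 0.69, 1],
    [0, 0.25, 0.1, 0.58, -0.21, 0.69, 1],
    [0, 0.25, 0.13, 0.58, -0.21, 0.69, 1],
    [0, 0.25, 0.13, 0.58, -0.21, 0.69, 1],
    [0, 0.25, 0.13, 0.58, -0.21, 0.69, 1],
    [0, 0.25, 0.13, 0.58, -0.21, 0.69, 1]
  ]
}}

```text
time_s: 2.92
position: [0.5842, 0.2399, 0.1667]
tcp_rot: [[0.356, 0.864, -0.356], [0.613, -0.503, -0.61], [-0.706, -0.001, -0.709]]
force: [-0.8, -0.9, -0.2]
opening: 0.003
grasp_force: 0.0
```

```bash
python3 - <<'E'
from h import *
from rig import *
s=read_state();c=capture("wrist");pickle.dump((s,c),open("w3.pkl","wb"));print(s["position"],s["qvel"].round(2))
u,v=proj(c,(.525,.17,.07),s);print(u,v)
f=lambda im,x,y:cv2.resize(im[y:y+100,x:x+130][::-1,::-1],None,fx=6,fy=6,interpolation=cv2.INTER_CUBIC)
x,y=int(u)-65,max(0,int(v)-60);print(x,y)
cv2.imwrite("pics/w3.png",f(c["image"],x,y)[...,::-1])
E
```

```text
[0.58424568 0.23992144 0.16669334] [ 1.41 -1.47  1.23  0.2   0.1   0.11]
235.11515874146326 183.71729485685
170 123
```

View pics/w3.png

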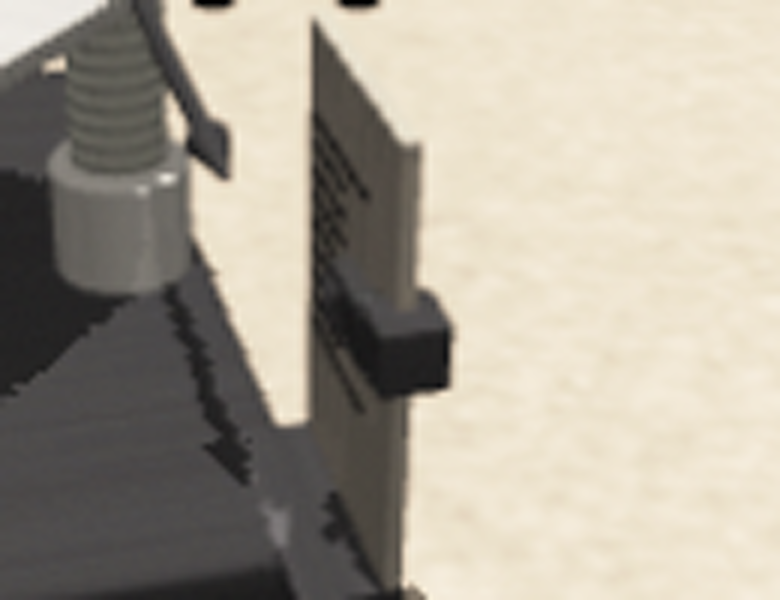

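The cone is visible here: its tip is at crop (328,275), pointing from the clip (body 380–450, 300–398) along the scale's back face. The needle tip is at (228,178). Now I triangulate against the previous view.

```bash
python3 - <<'E'
from h import *
s2,c2=pickle.load(open("w2.pkl","rb"));s3,c3=pickle.load(open("w3.pkl","rb"))
def px(x0,y0,a): return (x0+129-((a[0]+.5)/6-.5), y0+99-((a[1]+.5)/6-.5))
r2=lambda a:ray(c2,px(192,126,a),s2); r3=lambda a:ray(c3,px(170,123,a),s3)
for n,a,b in(("needle",(290,190),(228,178)),("sc -x",(328,243),(420,145)),("sc +x",(312,240),(403,148)),
 ("clip -x top",(330,408),(450,328)),("clip -x bot",(334,452),(450,385)),("clip +x top",(281,388),(380,342)),("clip +x bot",(285,432),(390,398))):
    p,e=tri([r2(a),r3(b)]);print(n,p.round(4),np.round(e,4))
for n,a in(("cone",(328,275)),("needle",(228,178))):
  for z in(.055,.06,.065,.078):
    o,v=r3(a);print(n,(o+v*(z-o[2])/v[2]).round(4))
E
```

```text
needle [0.5446 0.1546 0.0778] [0.0001 0.0001]
sc -x [0.5303 0.1858 0.0936] [0. 0.]
sc +x [0.5329 0.1854 0.0936] [0.0001 0.0001]
clip -x top [0.5291 0.194  0.0667] [0.0002 0.0002]
clip -x bot [0.5287 0.1942 0.0567] [0.0001 0.0001]
clip +x top [0.5383 0.1893 0.0648] [0.0001 0.0001]
clip +x bot [0.5376 0.1912 0.0561] [0.0003 0.0003]
cone [0.5264 0.1555 0.055 ]
cone [0.5308 0.1625 0.06  ]
cone [0.5352 0.1695 0.065 ]
cone [0.5465 0.1877 0.078 ]
needle [0.5245 0.1172 0.055 ]
needle [0.5289 0.1255 0.06  ]
needle [0.5333 0.1337 0.065 ]
needle [0.5448 0.1552 0.078 ]
```

```bash
cat >> h.py <<'E'
C=np.array([.6128,.0421,0]);yw=np.radians(-15);X=np.array([np.cos(yw),np.sin(yw),0]);Y=np.array([-X[1],X[0],0])
PAD=C-.095*X; Rdn=pose((0,0,-1),X)
E
python3 - <<'E'
from h import *
from rig import *
s=read_state();print(PAD,s["joint_positions"].round(1))
R0=s["tcp_rot"];Rh=R0@R.from_rotvec(.5*R.from_matrix(R0.T@Rdn).as_rotvec()).as_matrix()
print(rel(s,(.56,.17,.25),Rh)); print(rel(dict(position=np.array([.56,.17,.25]),tcp_rot=Rh),PAD+[0,0,.17],Rdn))
E
```

```text
[0.52103705 0.06668781 0.        ] [ 23.1  53.6  59.3 -25.8 104.2  55.3]
[-0.367  0.049 -0.024  0.324  0.425  0.786]
[-0.118  0.231  0.373  0.324  0.425  0.786]
```

Request:
{"name": "step_arm", "arguments": {
  "steps": [
    [-0.37, 0.05, -0.05, 0.32, 0.42, 0.79, 1],
    [-0.37, 0.05, -0.05, 0.32, 0.42, 0.79, 1],
    [-0.37, 0.05, -0.05, 0.32, 0.42, 0.79, 1],
    [-0.37, 0.05, -0.05, 0.32, 0.42, 0.79, 1],
    [-0.37, 0.05, -0.05, 0.32, 0.42, 0.79, 1],
    [-0.37, 0.05, -0.05, 0.32, 0.42, 0.79, 1],
    [-0.37, 0.05, -0.05, 0.32, 0.42, 0.79, 1],
    [-0.37, 0.05, -0.05, 0.32, 0.42, 0.79, 1]
  ]
}}

```text
time_s: 3.63
position: [0.5619, 0.1742, 0.2577]
tcp_rot: [[0.874, 0.378, -0.304], [0.304, -0.915, -0.265], [-0.379, 0.14, -0.915]]
force: [0.9, 0.6, -0.3]
opening: 0.006
grasp_force: 0.0
```

```bash
python3 - <<'E'
from h import *
from rig import *
s=read_state();print(s["position"],rel(s,PAD+[0,0,.19],Rdn))
E
```

```text
[0.56188097 0.17422375 0.25765862] [-0.142  0.245  0.343  0.332  0.423  0.785]
```

Request:
{"name": "step_arm", "arguments": {
  "steps": [
    [-0.14, 0.25, 0.34, 0.33, 0.42, 0.78, 1],
    [-0.14, 0.25, 0.34, 0.33, 0.42, 0.78, 1],
    [-0.14, 0.25, 0.34, 0.33, 0.42, 0.78, 1],
    [-0.14, 0.25, 0.34, 0.33, 0.42, 0.78, 1],
    [-0.14, 0.25, 0.34, 0.33, 0.42, 0.78, 1],
    [-0.14, 0.25, 0.34, 0.33, 0.42, 0.78, 1],
    [-0.14, 0.25, 0.34, 0.33, 0.42, 0.78, 1],
    [-0.14, 0.25, 0.34, 0.33, 0.42, 0.78, 1]
  ]
}}

```text
time_s: 4.3
position: [0.5223, 0.0664, 0.189]
tcp_rot: [[0.967, -0.253, -0.005], [-0.253, -0.967, -0.002], [-0.005, 0.004, -1.0]]
force: [-0.1, -0.0, 1.0]
opening: 0.005
grasp_force: 0.0
```

```bash
python3 - <<'E'
from h import *
from rig import *
s=read_state();c=capture("wrist");pickle.dump((s,c),open("w4.pkl","wb"))
print(s["position"],rel(s,PAD+[0,0,.125],Rdn))
for p in((.521,.0667,.087),(.5446,.1546,.078),(.532,.1646,.061)):print(proj(c,p,s).round(1))
cv2.imwrite("pics/w4.png",cv2.resize(c["image"][::-1,::-1],(800,600),interpolation=cv2.INTER_CUBIC)[...,::-1])
E
```

```text
[0.52229145 0.06638143 0.18902868] [-0.003 -0.001  0.213  0.005  0.006  0.007]
[250.3 198.5]
[150.2 194.6]
[151.  203.6]
```

View pics/w4.png

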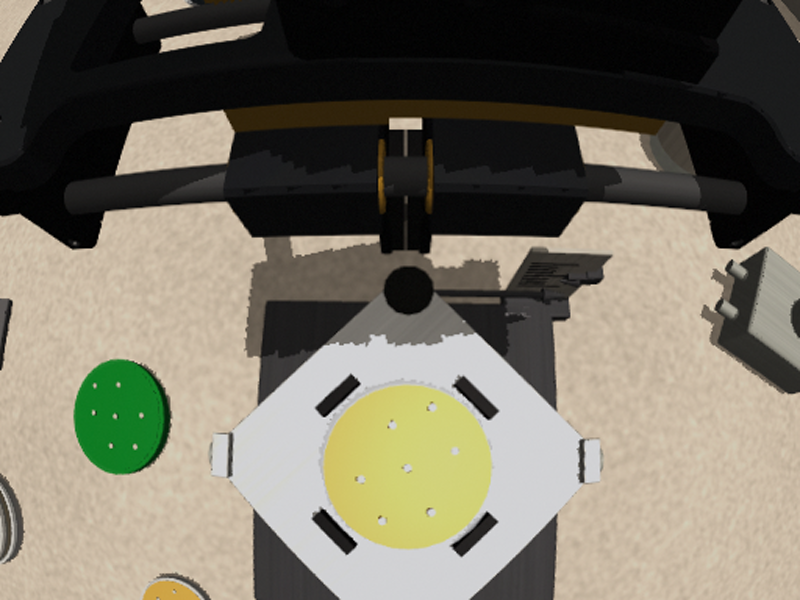

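The flipped view shows the pad at (409,290), within ~1 px of prediction, with fingers in line above it. The needle tip is near (565,297) and the cone near (568,278). I descend to just above the pad.

Request:
{"name": "step_arm", "arguments": {
  "steps": [
    [0, 0, 0.1, 0, 0, 0, 1],
    [0, 0, 0.2, 0, 0, 0, 1],
    [0, 0, 0.22, 0, 0, 0, 1],
    [0, 0, 0.22, 0, 0, 0, 1],
    [0, 0, 0.22, 0, 0, 0, 1]
  ]
}}

```text
time_s: 4.77
position: [0.5236, 0.0664, 0.1231]
tcp_rot: [[0.967, -0.256, -0.003], [-0.256, -0.967, -0.002], [-0.003, 0.003, -1.0]]
force: [-0.4, 0.0, 0.2]
opening: 0.01
grasp_force: 0.0
```

Request:
{"name": "step_arm", "arguments": {
  "steps": [
    [0, 0, 0.01, 0, 0, 0, 1],
    [0, 0, 0.02, 0, 0, 0, 1],
    [0, 0, 0.03, 0, 0, 0, 1],
    [0, 0, 0.035, 0, 0, 0, 1],
    [0, 0, 0.04, 0, 0, 0, 1],
    [0, 0, 0.045, 0, 0, 0, 1],
    [0, 0, 0.05, 0, 0, 0, 1],
    [0, 0, 0.05, 0, 0, 0, 1]
  ]
}}

```text
time_s: 5.43
position: [0.5228, 0.0658, 0.1083]
tcp_rot: [[0.966, -0.259, -0.003], [-0.259, -0.966, -0.001], [-0.002, 0.002, -1.0]]
force: [-0.9, -0.0, 4.3]
opening: 0.01
grasp_force: 2.3
```

Request:
{"name": "step_arm", "arguments": {
  "steps": [
    [0, 0, 0.005, 0, 0, 0, 1],
    [0, 0, 0.01, 0, 0, 0, 1],
    [0, 0, 0.015, 0, 0, 0, 1],
    [0, 0, 0.02, 0, 0, 0, 1],
    [0, 0, 0.025, 0, 0, 0, 1],
    [0, 0, 0.03, 0, 0, 0, 1],
    [0, 0, 0.036, 0, 0, 0, 1],
    [0, 0, 0.036, 0, 0, 0, 1]
  ]
}}

```text
time_s: 6.1
position: [0.5229, 0.0658, 0.0976]
tcp_rot: [[0.966, -0.259, -0.003], [-0.259, -0.966, -0.001], [-0.002, 0.002, -1.0]]
force: [-1.5, 1.0, 7.3]
opening: 0.009
grasp_force: 3.4
```

```bash
python3 - <<'E'
from h import *
from rig import *
s=read_state();c=capture("wrist");sd=capture("side");pickle.dump((s,c,sd),open("w5.pkl","wb"))
print(s["position"],s["force"])
im=c["image"][155:235,105:185][::-1,::-1]
a=cv2.resize(im,(400,400),interpolation=cv2.INTER_CUBIC)
b=cv2.resize(sd["image"][215:275,215:275],(400,400),interpolation=cv2.INTER_CUBIC)
cv2.imwrite("pics/w5.png",np.hstack([a,b])[...,::-1])
for z in(.059,.061,.063,.065):
  n=C-.095*X*np.cos(.17)+.091*Y+[0,0,z]; i=C-.1097*X+.0974*Y+[0,0,z]
  for p in(n,i):
    q=proj(c,p,s);r=proj(sd,p);print(z,((184-q[0])*5+2,(234-q[1])*5+2),((r[0]-215)*6.67+403,(r[1]-215)*6.67+3))
E
```

```text
[0.52286106 0.06577473 0.09762636] [-1.48997536  1.038955    7.33471932]
0.059 (np.float64(332.21199685607627), np.float64(40.585196049063484)) (np.float64(532.9961037253038), np.float64(169.12166930767972))
0.059 (np.float64(352.8031642859541), np.float64(-60.30600367537363)) (np.float64(558.8817762157158), np.float64(204.4486543965996))
0.061 (np.float64(337.8898940177188), np.float64(34.84050973521673)) (np.float64(532.8607191544427), np.float64(165.25790198726935))
0.061 (np.float64(358.2963116755726), np.float64(-66.60932647414387)) (np.float64(558.789433495405), np.float64(200.59416228906395))
0.063 (np.float64(343.65159336411887), np.float64(29.001013811402146)) (np.float64(532.7248707494682), np.float64(161.3808972124034))
0.063 (np.float64(363.8627990147124), np.float64(-73.00785806902783)) (np.float64(558.6967701433642), np.float64(196.7262866417369))
0.065 (np.float64(349.49859319862696), np.float64(23.064699541739174)) (np.float64(532.588556122612), np.float64(157.49058683810557))
0.065 (np.float64(369.5037191208942), np.float64(-79.50335499947573)) (np.float64(558.6037844867467), np.float64(192.8449576280466))
```

View pics/w5.png

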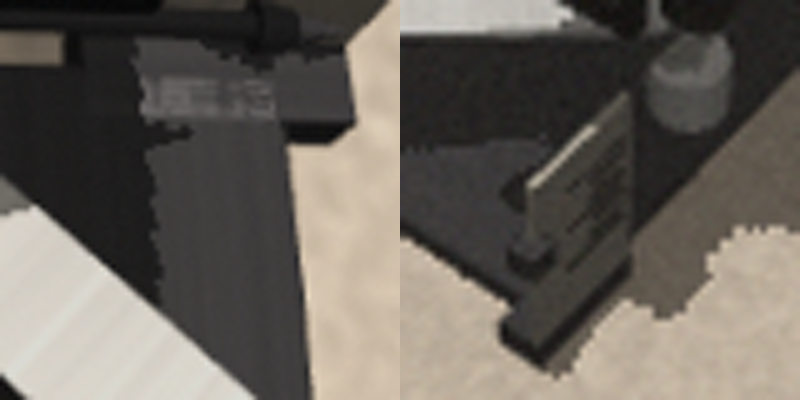

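In the left (wrist) half the needle tip is near (338,40), and the index is just above the crop. In the right (side) half the clip is at (530,255). I'll re-crop the same wrist image slightly higher.

```bash
python3 - <<'E'
from h import *
s,c,sd=pickle.load(open("w5.pkl","rb"))
im=c["image"][200:260,80:160][::-1,::-1]
g=np.clip(im.astype(float)*1.8,0,255).astype(np.uint8)
cv2.imwrite("pics/w5b.png",cv2.resize(g,(800,600),interpolation=cv2.INTER_CUBIC)[...,::-1])
for z in(.059,.061,.063,.065):
  n=C-.095*X*np.cos(.17)+.091*Y+[0,0,z]; i=C-.1097*X+.0974*Y+[0,0,z]
  for p in(n,i):
    q=proj(c,p,s);print(z,((159-q[0])*10+5).round(),((259-q[1])*10+5).round())
for n,z in(("sc top +x",.095),):
    p=C-.1145*X+.118*Y+[0,0,z];q=proj(c,p,s);print(n,(159-q[0])*10+5,(259-q[1])*10+5)
E
```

```text
0.059 415.0 332.0
0.059 457.0 130.0
0.061 427.0 321.0
0.061 468.0 118.0
0.063 438.0 309.0
0.063 479.0 105.0
0.065 450.0 297.0
0.065 490.0 92.0
sc top +x 919.1143580718258 -160.08482511679233
```

View pics/w5b.png

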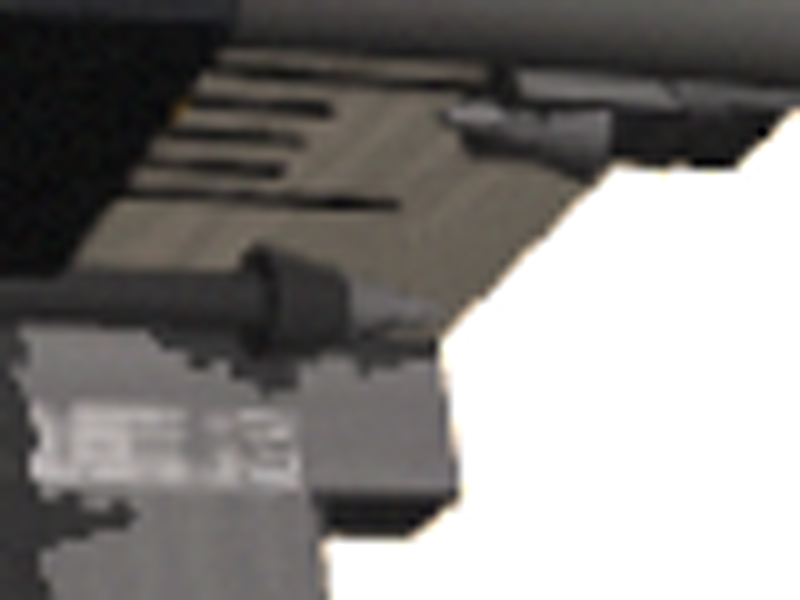

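Very clear: the needle tip is at (435,312), implying z≈0.0625, and the index cone tip is at (447,112). I triangulate the cone with the earlier view.

```bash
python3 - <<'E'
from h import *
s3,c3=pickle.load(open("w3.pkl","rb"));s,c,sd=pickle.load(open("w5.pkl","rb"))
def px(x0,y0,a): return (x0+129-((a[0]+.5)/6-.5), y0+99-((a[1]+.5)/6-.5))
r5=lambda a:ray(c,(159-(a[0]-5)/10,259-(a[1]-5)/10),s)
p,e=tri([ray(c3,px(170,123,(328,275)),s3),r5((447,112))]);print(p,e,X@(p-C),Y@(p-C))
for a in((435,312),(447,112)):
  for z in (.059,.061,.063):
    o,v=r5(a);q=o+v*(z-o[2])/v[2];print(a,z,X@(q-C),Y@(q-C))
E
```

```text
[0.53123315 0.16330774 0.06062987] [np.float64(9.32313859431366e-05), np.float64(9.323138594309595e-05)] -0.11015839772933327 0.09596663555881456
(435, 312) 0.059 -0.09522980368577004 0.09284647137293975
(435, 312) 0.061 -0.09431262321824029 0.0917725182985058
(435, 312) 0.063 -0.09339544275071052 0.09069856522407185
(447, 112) 0.059 -0.11116039023361693 0.09690138829793053
(447, 112) 0.061 -0.11006132481087309 0.09578113885009666
(447, 112) 0.063 -0.10896225938812917 0.09466088940226286
```

Index z ≈ 0.061 m and needle ≈ 0.0627 m, so I press about 2 mm further and hold.

Request:
{"name": "step_arm", "arguments": {
  "steps": [
    [0, 0, 0.003, 0, 0, 0, 1],
    [0, 0, 0.006, 0, 0, 0, 1],
    [0, 0, 0.006, 0, 0, 0, 1],
    [0, 0, 0.006, 0, 0, 0, 1],
    [0, 0, 0.006, 0, 0, 0, 1],
    [0, 0, 0.006, 0, 0, 0, 1],
    [0, 0, 0.006, 0, 0, 0, 1],
    [0, 0, 0.006, 0, 0, 0, 1]
  ]
}}

```text
time_s: 6.87
position: [0.523, 0.0658, 0.0961]
tcp_rot: [[0.966, -0.259, -0.002], [-0.259, -0.966, -0.001], [-0.002, 0.002, -1.0]]
force: [-1.4, 0.5, 6.6]
opening: 0.009
grasp_force: 3.6
```

Request:
{"name": "step_arm", "arguments": {
  "steps": [
    [0, 0, 0, 0, 0, 0, 1],
    [0, 0, 0, 0, 0, 0, 1],
    [0, 0, 0, 0, 0, 0, 1],
    [0, 0, 0, 0, 0, 0, 1],
    [0, 0, 0, 0, 0, 0, 1],
    [0, 0, 0, 0, 0, 0, 1],
    [0, 0, 0, 0, 0, 0, 1],
    [0, 0, 0, 0, 0, 0, 1]
  ]
}}

```text
time_s: 7.53
position: [0.523, 0.0658, 0.0961]
tcp_rot: [[0.966, -0.259, -0.002], [-0.259, -0.966, -0.001], [-0.002, 0.002, -1.0]]
force: [-2.3, 1.1, 6.4]
opening: 0.006
grasp_force: 3.6
```

```bash
python3 - <<'E'
from h import *
from rig import *
s=read_state();c=capture("wrist");pickle.dump((s,c),open("w6.pkl","wb"))
print(s["position"],s["force"])
im=c["image"][200:260,80:160][::-1,::-1]
g=np.clip(im.astype(float)*1.8,0,255).astype(np.uint8)
cv2.imwrite("pics/w6.png",cv2.resize(g,(800,600),interpolation=cv2.INTER_CUBIC)[...,::-1])
for t in(.15,.16,.17,.18,.19,.2):
  n=C-X*(.095*np.cos(t))+.091*Y+[0,0,.078-.095*np.sin(t)];q=proj(c,n,s);print(t,n[2].round(4),((159-q[0])*10+5).round(),((259-q[1])*10+5).round())
q=proj(c,(.5313,.1633,.0608),s);print((159-q[0])*10+5,(259-q[1])*10+5)
E
```

```text
[0.52297289 0.06576072 0.09614757] [-2.26043428  1.14587478  6.41641876]
0.15 0.0638 450.0 290.0
0.16 0.0629 445.0 297.0
0.17 0.0619 440.0 305.0
0.18 0.061 435.0 313.0
0.19 0.0601 430.0 321.0
0.2 0.0591 425.0 328.0
455.8530692013875 102.03865571326816
```

View pics/w6.png

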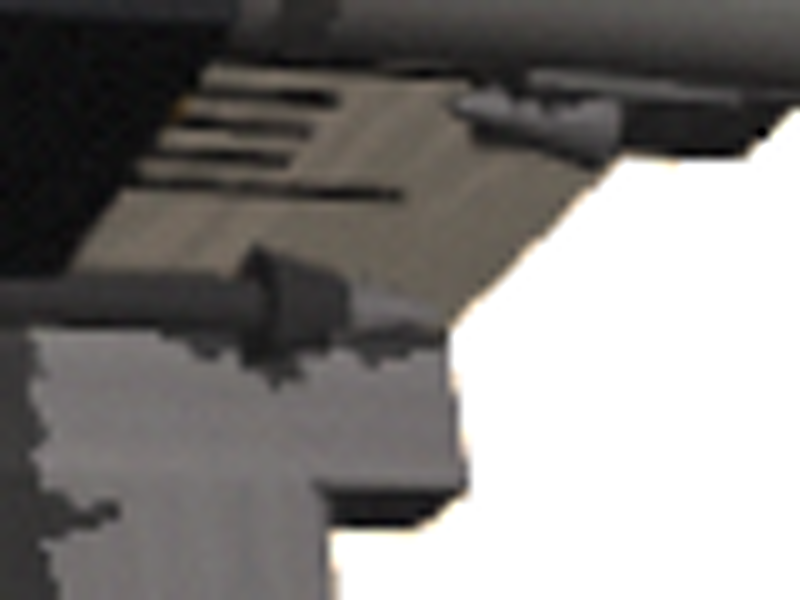

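The needle tip at (443,315) implies z≈0.0613, and the index (452,102) is at 0.0608: level. A nudge of 0.5 mm, then hold.

Request:
{"name": "step_arm", "arguments": {
  "steps": [
    [0, 0, 0.002, 0, 0, 0, 1],
    [0, 0, 0.002, 0, 0, 0, 1],
    [0, 0, 0.002, 0, 0, 0, 1],
    [0, 0, 0.002, 0, 0, 0, 1],
    [0, 0, 0.002, 0, 0, 0, 1],
    [0, 0, 0.002, 0, 0, 0, 1],
    [0, 0, 0.002, 0, 0, 0, 1],
    [0, 0, 0.002, 0, 0, 0, 1]
  ]
}}

```text
time_s: 8.25
position: [0.523, 0.0657, 0.0956]
tcp_rot: [[0.966, -0.259, -0.002], [-0.259, -0.966, -0.001], [-0.002, 0.002, -1.0]]
force: [-1.3, -0.2, 7.4]
opening: 0.001
grasp_force: 3.6
```

Request:
{"name": "step_arm", "arguments": {
  "steps": [
    [0, 0, 0, 0, 0, 0, 1],
    [0, 0, 0, 0, 0, 0, 1],
    [0, 0, 0, 0, 0, 0, 1],
    [0, 0, 0, 0, 0, 0, 1],
    [0, 0, 0, 0, 0, 0, 1],
    [0, 0, 0, 0, 0, 0, 1],
    [0, 0, 0, 0, 0, 0, 1],
    [0, 0, 0, 0, 0, 0, 1]
  ]
}}

```text
time_s: 8.92
position: [0.523, 0.0658, 0.0956]
tcp_rot: [[0.966, -0.259, -0.002], [-0.259, -0.966, -0.001], [-0.002, 0.002, -1.0]]
force: [-1.6, 0.9, 8.2]
opening: 0.003
grasp_force: 3.6
```

Request:
{"name": "step_arm", "arguments": {
  "steps": [
    [0, 0, 0, 0, 0, 0, 1],
    [0, 0, 0, 0, 0, 0, 1],
    [0, 0, 0, 0, 0, 0, 1],
    [0, 0, 0, 0, 0, 0, 1],
    [0, 0, 0, 0, 0, 0, 1],
    [0, 0, 0, 0, 0, 0, 1],
    [0, 0, 0, 0, 0, 0, 1],
    [0, 0, 0, 0, 0, 0, 1]
  ]
}}

```text
time_s: 9.58
position: [0.523, 0.0658, 0.0956]
tcp_rot: [[0.966, -0.259, -0.002], [-0.259, -0.966, -0.001], [-0.002, 0.002, -1.0]]
force: [-1.3, 0.2, 6.8]
opening: 0.003
grasp_force: 3.6
```

Request:
{"name": "step_arm", "arguments": {
  "steps": [
    [0, 0, 0, 0, 0, 0, 1],
    [0, 0, 0, 0, 0, 0, 1],
    [0, 0, 0, 0, 0, 0, 1],
    [0, 0, 0, 0, 0, 0, 1],
    [0, 0, 0, 0, 0, 0, 1],
    [0, 0, 0, 0, 0, 0, 1],
    [0, 0, 0, 0, 0, 0, 1],
    [0, 0, 0, 0, 0, 0, 1]
  ]
}}

```text
time_s: 10.25
position: [0.523, 0.0657, 0.0956]
tcp_rot: [[0.966, -0.259, -0.002], [-0.259, -0.966, -0.001], [-0.002, 0.002, -1.0]]
force: [-1.4, -0.4, 6.4]
opening: 0.007
grasp_force: 3.6
```

Request:
{"name": "step_arm", "arguments": {
  "steps": [
    [0, 0, -0.01, 0, 0, 0, 1],
    [0, 0, -0.02, 0, 0, 0, 1],
    [0, 0, -0.03, 0, 0, 0, 1],
    [0, 0, -0.04, 0, 0, 0, 1],
    [0, 0, -0.05, 0, 0, 0, 1],
    [0, 0, -0.06, 0, 0, 0, 1],
    [0, 0, -0.07, 0, 0, 0, 1],
    [0, 0, -0.08, 0, 0, 0, 1]
  ]
}}

```text
time_s: 10.92
position: [0.5227, 0.0657, 0.1188]
tcp_rot: [[0.966, -0.259, -0.003], [-0.259, -0.966, -0.001], [-0.003, 0.002, -1.0]]
force: [-0.7, 0.5, -0.1]
opening: 0.006
grasp_force: 0.0
```

Request:
{"name": "step_arm", "arguments": {
  "steps": [
    [0, 0, -0.05, 0, 0, 0, 1],
    [0, 0, -0.15, 0, 0, 0, 1],
    [0, 0, -0.25, 0, 0, 0, 1],
    [0, 0, -0.3, 0, 0, 0, 1],
    [0, 0, -0.3, 0, 0, 0, 1],
    [0, 0, -0.3, 0, 0, 0, 1],
    [0, 0, -0.3, 0, 0, 0, 1],
    [0, 0, -0.3, 0, 0, 0, 1]
  ]
}}

```text
time_s: 11.58
position: [0.522, 0.066, 0.2074]
tcp_rot: [[0.966, -0.259, -0.007], [-0.259, -0.966, -0.001], [-0.006, 0.003, -1.0]]
force: [-0.8, 0.5, -0.1]
opening: 0.003
grasp_force: 0.0
```

```bash
python3 - <<'E'
from h import *
from rig import *
s=read_state();c=capture("wrist");t=capture("top")
_,d=pickle.load(open("c0.pkl","rb"))
print(s["position"],s["force"])
# dish centre from yellow mask, near stage
hsv=cv2.cvtColor(c["image"],cv2.COLOR_RGB2HSV);m=cv2.inRange(hsv,(18,70,80),(35,255,255))
n,l,st,ce=cv2.connectedComponentsWithStats(m)
i=1+np.argmax(st[1:,4]);q=onz(c,ce[i],.096,s);print("dish",q,"seat",C)
# pad dark blob near predicted place; small scene change in top view
for p in (PAD+[0,0,.087],):
  u,v=proj(c,p,s).round().astype(int);w=c["image"][v-22:v+22,u-22:u+22].max(2);y,x=np.nonzero(w<25);print("pad pred",u,v,"seen",x.mean()+u-22,y.mean()+v-22,len(x))
df=np.abs(t["image"].astype(int)-d["top"]["image"]).max(2)
for n,(a,b) in dict(burner=(197,315),bottle=(195,415),stack=(597,288),stand=(612,390)).items():
  a,b=int(a*.64),int(b*.64);print(n,(df[b-22:b+22,a-26:a+26]>60).sum())
E
```

```text
[0.52196335 0.06597749 0.20735519] [-0.78715223  0.52931188 -0.08651893]
dish [0.61154867 0.04253117 0.096     ] seat [0.6128 0.0421 0.    ]
pad pred 250 192 seen 249.61635220125788 190.90408805031447 636
burner 0
bottle 3
stack 0
stand 0
```

Plate level again, dish seated, bystanders unmoved, arm clear.

```bash
python3 -c "
from rig import *
print(hand_in())"
```

```text
the job is handed in; nothing more can be done
None
```

I pressed the pad until the pointer read level with the index (within about 1 mm by camera) and held it there for over 2 s. The plate then sprang back level with the dish seated and the bystanders unmoved, the arm moved clear, and I handed the job in; no verdict was returned.

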